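# Grease the hopper bearings through the tilted nipple

## Robot

A 6-joint arm with a two-finger parallel gripper is mounted at the origin on a cart in front of the work surface, level with it; the furniture and walls round the work are solid. World frame = base frame: x ahead of the robot, y to its left, z up, the work surface at z = 0. Lengths are in m, angles in rad, forces in N, time in s.
With the tool pointing down it reaches from about 0.375 to 0.9 m from the base axis. Payload 3.1 kg.
Tool frame: the origin (TCP) lies midway between the tips of the shut fingers; the grasp point (between the pads) lies 19 mm behind it; z points along the fingers, y is the line along which they close (so a half turn about z gives the same grasp; the last joint's range is limited). The gripper opens to 85 mm and grips with 20 to 120 N. Pads are 22 mm wide; open, the fingers measure 114 mm over their backs; the gripper's body (76 mm by 85 mm) begins 54 mm behind the grasp point. The pads swing forward as they close: fully open they stand 13 mm farther back than shut.
Start: joints at [-0.178, 0.527, 1.433, -0, 1.181, -0.178], TCP at [0.625, 0, 0.231] pointing down, gripper open.
Joint ranges: [-3.08, 3.08], [-0.75, 2.2], [0.22, 2.44], [-1.43, 4.57], [0, 2.65], [-2.85, 2.85]. Speed limits (rad/s): [2.79, 2.79, 3.14, 3.14, 3.14, 3.14].

## Interface

Orientations are given as a unit quaternion [x, y, z, w].
In Python, from station import manip gives the robot as it stands.
- The arm moves only by the tool step_arm, never from a script. Its argument "targets" is text: rows parted by semicolons, each of 4 numbers parted by spaces: the shift along the tool's x, y, z in mm, then the turn about the tool's z in degrees. A call has 1 to 12 rows; each row is the pose to reach, as a shift and turn from the pose commanded when the call began, along the tool's axes at that moment; what a row does not reach only later rows make up. A row lasts 1/10 s, in which the tool goes at most 50 mm and 8.59 degrees, less where a joint would pass 70% of its speed; a pose out of reach is approached as far as the arm can. A call with a gripper value outside its range is refused whole. "gripper" is the closure, from 0 (fully open) to 1 (shut), set as the call begins (left out, the last holds). The fingers move at their own pace and stop on an object; "squeeze" is the grip in N (left out, the last holds). Time passes only in rows, so rows that repeat a pose let the fingers close. It gives the time, the measured TCP pose, the force, the opening and the grip force at its end, in the units of the state.
- manip.sense(): the state, without advancing time (a new reading comes with each control period).
- manip.snapshot(name): name is "scene" or "side" or "wrist"; returns the picture (384x512x3 uint8, red, green, blue); there is no depth.
- manip.get_calibration(name): a dict with "fov_y" (degrees; the focal length in pixels is half the picture's height over the tangent of half this angle, whatever the lens; pixels are square), "cx", "cy" (the principal point, pixels), "k1" (the pictures are not rectified: a ray, as slopes to the right and down, at radius r is drawn at 1 + k1 r^2 times it, then the intrinsics apply), "extrinsics" (4x4, takes a point from camera to world coordinates); the wrist camera has in their place "tool_from_camera" (4x4, takes a point from camera to tool coordinates, whose origin is the TCP and whose axes are the flange's). Camera axes: x right, y down, z forward; pixel columns grow to the right and rows downward; lengths in m; the calibration is good to about 2 mm. A picture is of the moment at which its call begins: read the wrist's pose just before it. get_calibration takes no time and is no camera call.
- manip.sign_off(): hands the job in; it is judged then, once.
Trained networks look in the newest picture that a camera, given by its name, has taken for a name from the list of things; names that differ only in an ending like _2 or _b are one class to them, and where a whole thing is asked for, a point or a joint stands for the part that bears it (a point fixed in the world has none). Each returns a list of dicts, best first, with "p" (0 to 1); they miss things now and then, are a little off and sometimes report something else, mostly with a low value. They report only what shows in the picture. A call takes as long as a camera call. They do not tell look-alikes from the thing itself.
- manip.recognise(camera, query): "position" ([column, row] in pixels, amid what is visible of it).
- manip.masks_of(camera, query): "pixels" (384x512 bool, what is visible of it) and "position" ([column, row] in pixels, amid what is visible of it).
- manip.mark_of(camera, query): "position" ([column, row] in pixels: a listed point, or the origin of a listed thing).
The state is a dict: "t": time; "q": joint angles; "qd": joint speeds; "tau": joint torques, N m; "tcp_pos": TCP position; "tool_rot": TCP orientation; "force": force on the tool from outside, world axes, zero at the start; "ft_torque": the same for the moment, N m; "finger_gap": opening from 0.0 (shut) to 1.0 (fully open); "gripper_force": force on a finger pad.
Only numpy, scipy, OpenCV 4.12 (cv2) and the standard library are available. Lean on these libraries where they do the work, as an engineer would, in place of code of your own. Each camera call takes 0.05 s, during which the arm holds its last target. There are 200 camera calls.

## Task

Give the grease point on the bench a shot of grease: flip its yellow dust cover right over onto its back, take the red push-type grease gun out of its stand, and press the gun's steel coupler squarely onto the tilted nipple until it snaps on. Then keep pushing along the nipple's axis until the gun's spring-loaded nozzle is pressed nearly all the way into the gun, and finish like that, still gripping and pushing the gun against its spring. Leave the other things on the bench where they are.

Things in the scene. Friction and masses are not known exactly. Their poses are not given: they have to be found in the camera images.
- cover (a joint): hinge angle of the yellow dust cover, rad: 0 = shut flat on the box, 1.57 = upright, 3.08 = turned right over, lying flat behind the box with its inner face up (its stop). Light hinge: below upright it falls shut, past upright it falls gently open by itself
- cover_hinge (a point): middle of the cover's hinge line, on the rear top edge of a grey 110 x 110 x 54 mm box fixed to the bench. The cover is a plate 113 x 114 x 3 mm, 120 g. The frame turns with the cover: when shut, -x points from the hinge to the front edge near the robot, z up; y is the hinge line; a growing joint value lifts the front edge
- cover_tab (a point): middle of the black grip tab on the cover's front edge, 132 mm from the hinge line, 57 mm above the bench when shut; frame as cover_hinge. The tab is 14 mm wide along the hinge line (pinch it there) and 8 mm thick, and sticks out 31 mm from the plate's edge: 16 mm before this point, 15 mm beyond it
- nipple_tip (a point): centre of the flat 8 mm top of the brass nipple in the box, under the cover, 57 mm in front of the hinge line, 8 mm below the box's rim, fixed. z = the nipple's axis, pointing out: 25 degrees from vertical, leaning to the robot's right; x = level, towards the hinge. Head 16 mm across 4 to 6 mm below this point, tapering at 45 degrees to the top; neck 10 mm; length 22 mm
- gun: red push-type grease gun, about 300 g, upright in its stand, coupler down. Origin: centre of the underside of its black finger flange; z = its axis, from coupler to end cap. Flange 44 mm across, z 0 to 6 mm; round barrel 32 mm across, z 6 to 59 mm; end cap 34 mm across, z 59 to 66 mm; the coupler ends 60 mm below the origin. Any turn about z is the same
- gun_grip (a point): where to grip the gun: on the axis of its 32 mm barrel, 34 mm above the flange's underside, 102 mm above the bench in the stand; frame as the gun. The stand is a fixed grey tube 42 mm across, 68 mm high, on a 72 mm round foot; the flange rests on its rim and the nozzle hangs inside with 2 mm of play: lift the gun straight up by 70 mm
- coupler_seat (a point): centre of the seal face at the end of the coupler's bore, on the gun's axis, 44 mm below the gun's origin with the nozzle out; z = gun axis, to the end cap. Sleeve 28 mm across; bore 18 mm wide, 16 mm deep, flared to 24 mm at the mouth. Spring-loaded balls 10 mm below this point snap in behind the nipple's head at about 6 N. Snapped on, this point and z are those of nipple_tip
- coupler (a joint): how far the nozzle with the coupler is pushed into the gun, in m: 0 = fully out, 0.012 = fully in. Spring: about 10 N to start moving, 15 N fully in, so the coupler snaps on first
- oil_bottle: white dropper bottle with red cap, 42 mm across, 118 mm high, standing at the back left; origin at its foot. Bystander
- plug_gauge: steel plug gauge with a red ring, 19 x 108 x 19 mm, lying near the middle of the bench; origin at its underside. Bystander
- pliers: blue-handled pliers, 42 x 167 x 12 mm, lying at the front; origin at their underside. Bystander
- roll_1: roll of white tape, 58 mm across, 34 mm high, at the right; origin at its underside. Bystander
- clamp_fixture: bench fixture with a toggle clamp, 110 x 178 mm, bolted down between the gun's stand and the grease box; its red lever stands up to 162 mm above the bench, so carry the gun over it or in front of it. Bystander
Mind the look-alikes: they are no part of the job. What is shaped like the gun but brown is not meant.

How it is judged:
By the outcome, as a careful person would: the job done as asked, in the order asked, and still so for the second after the job is handed in, while the arm keeps its last pose, push and grip.
It also fails if it takes over 69 s, if anything falls off the work surface, if the arm or the gripper's body presses on something with over 40 N, if the wrist force passes 120 N, or if a joint passes its speed limit or range.

## Working session

There is one attempt and no reset: what is moved stays moved. The work goes in short steps, Python scripts to look and compute and a tool call to move; the robot and the scene stay as the last step left them, time stands still between calls to the robot, and variables do not carry over. Pictures are saved under pics/ and viewed, at most 10 in all, crops included, and the job is handed in when it is done.

Besides the shell and the picture viewer there is one more tool, called after "Request:" by a JSON object that holds its "name" and its "arguments". step_arm: Moves the arm, as the interface text tells. Its arguments: {"type":"object","properties":{"targets":{"type":"string"},"gripper":{"type":"number"},"squeeze":{"type":"number"}},"required":["targets"]}

```bash
mkdir -p pics; ls
cat > h.py <<'E'
import numpy as np, cv2
from station import manip
from scipy.spatial.transform import Rotation as R
def pose():
    s=manip.sense(); T=np.eye(4); T[:3,:3]=R.from_quat(s['tool_rot']).as_matrix(); T[:3,3]=s['tcp_pos']; return T
def cam(name):
    c=manip.get_calibration(name); 
    E=np.array(c['extrinsics']) if 'extrinsics' in c else pose()@np.array(c['tool_from_camera'])
    return c,E
def ray(c,E,px):
    f=192/np.tan(np.radians(c['fov_y'])/2)
    d=np.array([(px[0]-c['cx'])/f,(px[1]-c['cy'])/f]); u=d.copy()
    for _ in range(20): u=d/(1+c['k1']*(u@u))
    v=E[:3,:3]@np.array([u[0],u[1],1]); return E[:3,3],v/np.linalg.norm(v)
def proj(c,E,P):
    f=192/np.tan(np.radians(c['fov_y'])/2)
    p=E[:3,:3].T@(np.array(P)-E[:3,3]); u=p[:2]/p[2]; u=u*(1+c['k1']*(u@u)); return u*f+[c['cx'],c['cy']]
def tri(rays):
    A=np.zeros((3,3));b=np.zeros(3)
    for o,d in rays:
        M=np.eye(3)-np.outer(d,d);A+=M;b+=M@o
    P=np.linalg.solve(A,b); return P,[np.linalg.norm((np.eye(3)-np.outer(d,d))@(P-o))*1000 for o,d in rays]
def atz(r,z): o,d=r; return o+d*(z-o[2])/d[2]
E
cat > a.py <<'E'
from h import *
np.set_printoptions(precision=4,suppress=True)
ims=[]
for n in ['scene','side','wrist']:
    c,E=cam(n); im=manip.snapshot(n); cv2.imwrite(f'pics/{n}0.png',im[:,:,::-1])
    print(n,c['fov_y'],c['k1'],E[:3,3],E[:3,2])
    for q in ['cover_tab','cover_hinge','gun_grip','gun','nipple_tip']:
        print(n,q,[(np.round(d['position'],1),round(d['p'],2)) for d in manip.mark_of(n,q)])
s=manip.sense();print(s['t'],s['tcp_pos'],s['tool_rot'],s['force'])
E
python3 a.py
```

```text
pics
scene 46.203994483187486 -0.16842742288662532 [-0.2767  0.573   1.3203] [ 0.4799 -0.4211 -0.7697]
scene cover_tab [(array([276.7, 191.3]), 0.66)]
scene cover_hinge [(array([280.1, 161.4]), 0.71), (array([325.1, 150.9]), 0.26), (array([166.1, 264.8]), 0.2)]
scene gun_grip [(array([184.8, 238.6]), 0.73), (array([168.3, 259.3]), 0.66), (array([279.1, 211. ]), 0.63)]
scene gun [(array([187.7, 242.9]), 0.66), (array([278.3, 218.2]), 0.62), (array([166.1, 264.1]), 0.53), (array([327.3, 150.2]), 0.16)]
scene nipple_tip []
side 54.88312902013981 0.03193669792593493 [-0.4932 -0.4979  0.6195] [ 0.8347  0.3267 -0.4434]
side cover_tab [(array([268.6, 207.1]), 0.56), (array([236. , 222.7]), 0.43)]
side cover_hinge [(array([307.9, 195.7]), 0.7), (array([131.9, 179.7]), 0.37)]
side gun_grip [(array([228.1, 207. ]), 0.77), (array([160.2, 174.9]), 0.73), (array([309.9, 196.3]), 0.71), (array([130. , 171.6]), 0.7)]
side gun [(array([162.4, 182.3]), 0.63), (array([228. , 217.3]), 0.61), (array([132.1, 180.2]), 0.59)]
side nipple_tip []
wrist 59.5146642652382 0.03199463040922479 [0.6247 0.0739 0.3744] [ 0.0012 -0.2863 -0.9581]
wrist cover_tab []
wrist cover_hinge []
wrist gun_grip []
wrist gun []
wrist nipple_tip []
0.9 [0.625  0.     0.2313] [ 0.7071  0.7071 -0.      0.    ] [-0.1391  0.4579  0.125 ]
```

```bash
python3 -c "
import cv2
for n,(a,b,c,d) in {'scene':(100,80,420,320),'side':(60,100,380,340)}.items():
    im=cv2.imread(f'pics/{n}0.png')[b:d,a:c]; cv2.imwrite(f'pics/{n}0c.png',cv2.resize(im,None,fx=2.5,fy=2.5,interpolation=2))
"
```

```text
(no output)
```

View pics/scene0c.png

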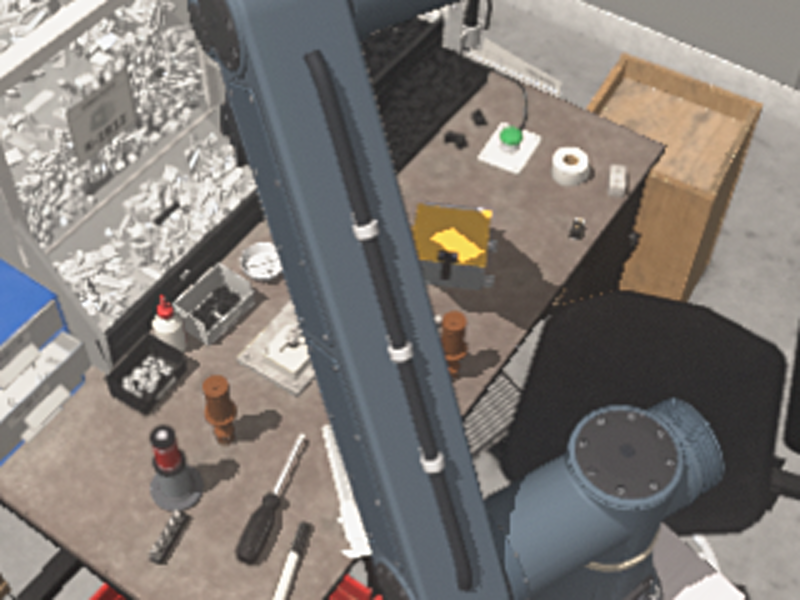

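View pics/side0c.png

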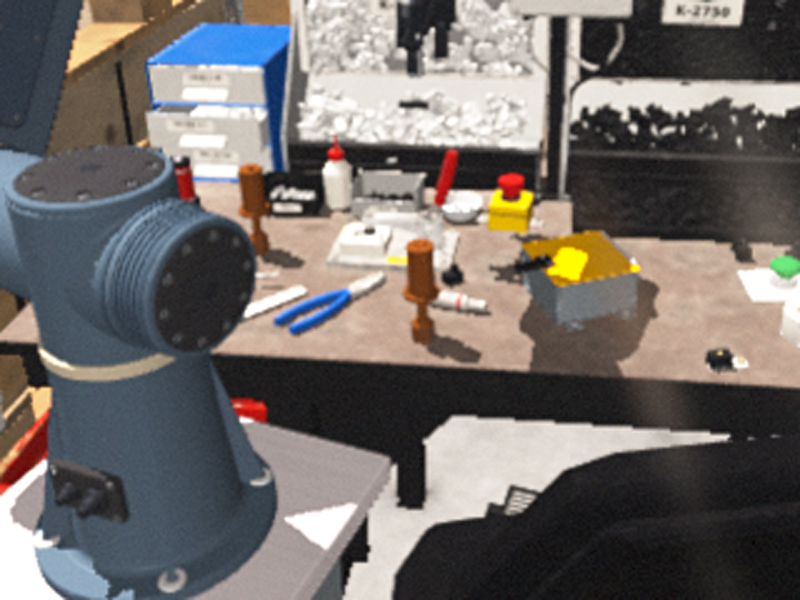

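The real (red) gun is at about (167,262) in scene and (132,175) in side; the two brown ones are look-alikes. The yellow cover is at about (280,175) and (292,207), with its tab at (278,186) and (269,206).

```bash
cat > b.py <<'E'
from h import *
np.set_printoptions(precision=4,suppress=True)
cs,Es=cam('scene');cd,Ed=cam('side')
for n,a,b in [('tab',(276.7,191.3),(268.6,207.1)),('tab2',(278.8,185.5),(270,206)),('hinge',(280.1,161.4),(307.9,195.7)),('grip',(168.3,259.3),(130,171.6)),('gun',(166.1,264.1),(132.1,180.2)),('brown1',(184.8,238.6),(160.2,174.9)),('brown2',(279.1,211),(228.1,207))]:
    P,e=tri([ray(cs,Es,a),ray(cd,Ed,b)]);print(n,P,np.round(e,1))
print('tab at z.057',atz(ray(cs,Es,(278.8,185.5)),.057),atz(ray(cd,Ed,(269,206.5)),.057),'hinge at z.055',atz(ray(cs,Es,(280.1,161.4)),.055),atz(ray(cd,Ed,(307.9,195.7)),.055))
print('grip .102',atz(ray(cs,Es,(168.3,259.3)),.102),atz(ray(cd,Ed,(130,171.6)),.102))
E
python3 b.py; python3 -c "
from h import *
print(manip.get_calibration('wrist')['tool_from_camera'])"
```

```text
tab [ 0.4643 -0.1882  0.0486] [4.4 4.4]
tab2 [ 0.4652 -0.1981  0.0607] [3.7 3.7]
hinge [ 0.5574 -0.2906  0.0625] [3.8 3.8]
grip [0.4386 0.2974 0.109 ] [1.2 1.2]
gun [0.4508 0.3044 0.0703] [1.6 1.6]
brown1 [0.4796 0.2073 0.0929] [0.3 0.3]
brown2 [ 0.3621 -0.1027  0.0921] [3.2 3.2]
tab at z.057 [ 0.4708 -0.2038  0.057 ] [ 0.4613 -0.1935  0.057 ] hinge at z.055 [ 0.5588 -0.2918  0.055 ] [ 0.5782 -0.2889  0.055 ]
grip .102 [0.4439 0.2951 0.102 ] [0.4493 0.3079 0.102 ]
[[ 9.86063168e-04 -9.58135916e-01 -2.86312057e-01  7.38438632e-02]
 [ 9.99999169e-01  7.06964223e-04  1.07817512e-03 -2.77391862e-04]
 [-8.30625922e-04 -2.86312882e-01  9.58135817e-01 -1.43067169e-01]
 [ 0.00000000e+00  0.00000000e+00  0.00000000e+00  1.00000000e+00]]
```

Request:
{"name": "step_arm", "arguments": {"targets": "-32 -29 0 -8; -64 -58 0 -16; -96 -87 0 -24; -128 -116 0 -32; -160 -145 0 -40; -190 -175 0 -48; -190 -175 0 -48; -190 -175 0 -48", "gripper": 0.3}}

```text
t: 1.7
tcp_pos: [0.4497, -0.1907, 0.2316]
tool_rot: [0.36, 0.933, 0.0, 0.0]
force: [1.1, 0.7, 0.6]
finger_gap: 0.703
gripper_force: 0.0
```

```bash
cat > c.py <<'E'
import sys
from h import *
np.set_printoptions(precision=4,suppress=True)
k=sys.argv[1]; qs=sys.argv[2:]
for n in ['wrist','scene','side']:
    c,E=cam(n); im=manip.snapshot(n); cv2.imwrite(f'pics/{n}{k}.png',im[:,:,::-1])
    for q in qs:
        ds=manip.mark_of(n,q)
        for d in ds: print(n,q,np.round(d['position'],1),round(d['p'],2))
s=manip.sense();print(s['t'],s['tcp_pos'],s['tool_rot'],s['force'],s['finger_gap'])
E
python3 c.py 1 cover_tab cover_hinge
```

```text
wrist cover_tab [267.7 174.8] 0.96
wrist cover_hinge [249.9 293.8] 0.97
scene cover_tab [278.5 190.3] 0.7
scene cover_hinge [280.4 163.1] 0.5
scene cover_hinge [278.9 187.9] 0.38
side cover_tab [264.3 206.8] 0.71
side cover_hinge [308.7 197.7] 0.92
2.15 [ 0.4504 -0.1894  0.2312] [ 0.3578  0.9338  0.     -0.    ] [ 0.3094 -0.7232 -0.1366] 0.6992880586542854
```

View pics/wrist1.png

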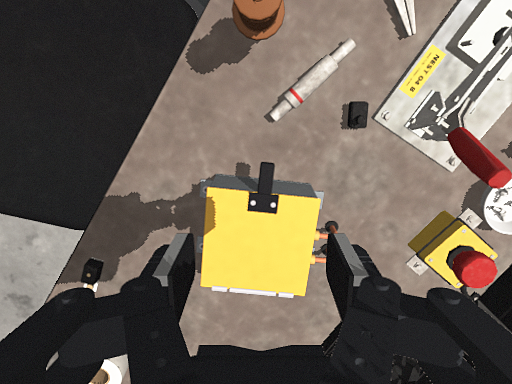

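Wrist view: the tab is at about (267,176), the hinge line at about (250,293), and the cover is turned about 8° in the picture. The plug gauge and red lever are clear of it.

```bash
cat > d.py <<'E'
from h import *
np.set_printoptions(precision=4,suppress=True)
c,E=cam('wrist');cs,Es=cam('scene');cd,Ed=cam('side')
rt=ray(c,E,(267.3,175.5));rh=ray(c,E,(250.5,293.5))
t=atz(rt,.057);h=atz(rh,.055);print(t,h,np.linalg.norm((t-h)[:2]),np.degrees(np.arctan2(*(h-t)[1::-1])))
print(tri([rt,ray(cs,Es,(278.5,187.5)),ray(cd,Ed,(267,206.8))]),tri([rh,ray(cs,Es,(280.2,162)),ray(cd,Ed,(308.4,197))]))
# plate corners at z .057
P=[atz(ray(c,E,p),.0575)[:2] for p in [(207,186),(321,196),(305,296),(202,287)]]
P=np.array(P);print(P)
for i in range(4):
    v=P[(i+1)%4]-P[i];print(np.linalg.norm(v),np.degrees(np.arctan2(v[1],v[0])))
T=pose();print(T,(T[:3,:3].T@(t-T[:3,3]))*1000)
E
python3 d.py
```

```text
[ 0.4648 -0.1919  0.057 ] [ 0.5532 -0.2948  0.055 ] 0.13564303611749917 -49.31957952629962
(array([ 0.462 , -0.1912,  0.0585]), [np.float64(2.4563564526071735), np.float64(3.724406762459621), np.float64(5.132702027480927)]) (array([ 0.5544, -0.2923,  0.059 ]), [np.float64(2.9918526326750468), np.float64(4.302589458212605), np.float64(4.6330565851881795)])
[[ 0.4331 -0.2432]
 [ 0.5162 -0.1661]
 [ 0.5939 -0.2514]
 [ 0.511  -0.327 ]]
0.11336407671610678 42.84564175343478
0.1154514147029077 -47.67374599876793
0.11218400448816077 -137.66268245482996
0.11445147855491637 132.91469191950236
[[-0.7439  0.6683 -0.      0.4504]
 [ 0.6683  0.7439  0.0001 -0.1894]
 [ 0.0001  0.     -1.      0.2312]
 [ 0.      0.      0.      1.    ]] [-12.4345   7.7791 174.2381]
```

Request:
{"name": "step_arm", "arguments": {"targets": "-12 8 40 5; -12 8 90 5; -12 8 140 5; -12 8 170 5; -12 8 184 5; -12 8 184 5; -12 8 184 5", "gripper": 0.55, "squeeze": 25}}

```text
t: 2.85
tcp_pos: [0.4646, -0.1921, 0.0474]
tool_rot: [0.399, 0.917, -0.0, 0.0]
force: [0.4, 0.9, 0.5]
finger_gap: 0.449
gripper_force: 0.0
```

```bash
python3 c.py 2 cover_tab
python3 - <<'E'
from h import *
c,E=cam('wrist')
T=pose()
for p in [(.4635,-.1918,.057)]: print(proj(c,E,p), T[:3,:3].T@(np.array(p)-T[:3,3])*1000)
E
```

```text
wrist cover_tab [252.6 255.9] 0.82
scene cover_tab [279.7 191.3] 0.42
side cover_tab [267.7 206.9] 0.9
3.15 [ 0.4648 -0.1924  0.0483] [ 0.3987  0.9171 -0.0002  0.0011] [ 0.3283 -0.3981 -0.0453] 0.45233632594793544
[257.63386521 253.53534701] [ 1.34287717 -0.56501503 -8.65602806]
```

View pics/wrist2.png

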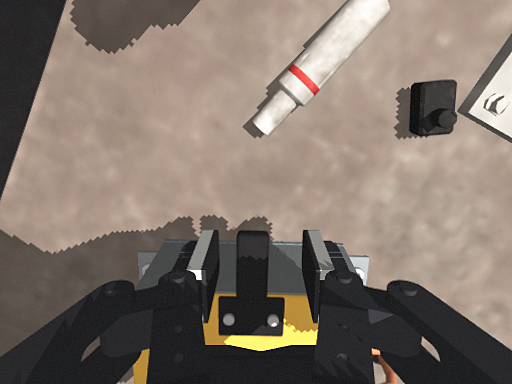

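Request:
{"name": "step_arm", "arguments": {"targets": "0 -2 0 0; 0 -2 0 0; 0 -2 0 0; 0 -2 0 0; 0 -2 0 0; 0 -2 0 0", "gripper": 1, "squeeze": 25}}

```text
t: 3.75
tcp_pos: [0.462, -0.1943, 0.0479]
tool_rot: [0.399, 0.917, -0.001, -0.0]
force: [-2.9, -4.7, 4.8]
finger_gap: 0.155
gripper_force: 26.2
```

Request:
{"name": "step_arm", "arguments": {"targets": "-1 0 -17.2 0; -4.5 0 -34.2 0; -10 0 -50.5 0; -17.7 0 -66 0; -27.3 0 -80.4 0; -38.7 0 -93.3 0; -38.7 0 -93.3 0"}}

```text
t: 4.45
tcp_pos: [0.4886, -0.2242, 0.1418]
tool_rot: [0.399, 0.917, -0.002, 0.0]
force: [-3.2, -4.4, -3.0]
finger_gap: 0.153
gripper_force: 24.8
```

Request:
{"name": "step_arm", "arguments": {"targets": "-12.9 0 -11.4 0; -27.3 0 -21 0; -42.8 0 -28.7 0; -59.1 0 -34.2 0; -76.1 0 -37.6 0; -93.3 0 -38.7 0; -110.5 0 -37.6 0; -127.5 0 -34.2 0; -143.8 0 -28.7 0; -159.3 0 -21 0; -173.7 0 -11.4 0; -186.6 0 0 0"}}

```text
t: 5.65
tcp_pos: [0.615, -0.3661, 0.1433]
tool_rot: [0.399, 0.917, -0.006, 0.002]
force: [-7.2, -12.8, 7.5]
finger_gap: 0.153
gripper_force: 24.6
```

```bash
python3 c.py 3 cover_tab
```

```text
wrist cover_tab [260.5 232.7] 0.67
scene cover_tab [288.6 129.5] 0.59
side cover_tab [331.6 169.3] 0.91
5.95 [ 0.6149 -0.3661  0.1432] [ 0.3989  0.917  -0.0062  0.0024] [ -7.1673 -12.2653   6.747 ] 0.15402817016666057
```

View pics/side3.png

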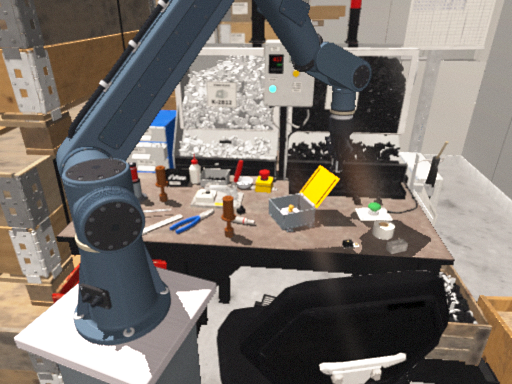

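The side view shows the cover lifted to about 130°, still held by the tab; past upright it should fall open on release.

Request:
{"name": "step_arm", "arguments": {"targets": "0 0 0 0; 0 0 0 0; 0 0 -20 0; 0 0 -50 0; 30 0 -80 0; 80 0 -80 0; 130 0 -80 0; 130 0 -80 0; 130 0 -80 0", "gripper": 0.55}}

```text
t: 6.85
tcp_pos: [0.5267, -0.2608, 0.2203]
tool_rot: [0.398, 0.917, 0.0, -0.001]
force: [0.0, -0.1, 0.4]
finger_gap: 0.453
gripper_force: 0.0
```

```bash
python3 c.py 4 cover_tab cover_hinge nipple_tip
python3 - <<'E'
from h import *
np.set_printoptions(precision=4,suppress=True)
print(pose())
E
```

```text
wrist cover_tab [254.9 325.9] 0.64
wrist cover_hinge [253.1 203.5] 0.87
wrist nipple_tip [252.7 145. ] 0.84
scene cover_tab [283.9 141.6] 0.69
scene cover_hinge [276.8 163.8] 0.65
side cover_tab [342.3 192.3] 0.89
side cover_hinge [308.3 196. ] 0.75
side nipple_tip [342.8 191.7] 0.67
side nipple_tip [289.4 203.9] 0.48
7.45 [ 0.5278 -0.2633  0.2205] [ 0.3989  0.917   0.     -0.0001] [ 0.1808 -0.2841 -0.5523] 0.4508571675128137
[[-0.6818  0.7315 -0.0001  0.5278]
 [ 0.7315  0.6818  0.0001 -0.2633]
 [ 0.0002 -0.     -1.      0.2205]
 [ 0.      0.      0.      1.    ]]
```

View pics/wrist4.png

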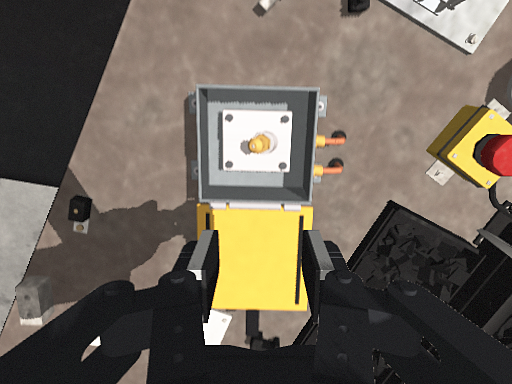

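The cover lies fully open. The nipple shows at about (254,145) and leans left in the picture, the robot's right. I'll take a second wrist view for parallax.

Request:
{"name": "step_arm", "arguments": {"targets": "20 35 0 0; 30 70 0 0; 30 70 0 0; 30 70 0 0"}}

```text
t: 7.85
tcp_pos: [0.5588, -0.1929, 0.2206]
tool_rot: [0.398, 0.917, -0.0, 0.0]
force: [-0.3, -1.1, 0.4]
finger_gap: 0.451
gripper_force: 0.0
```

```bash
cat > e.py <<'E'
from h import *
np.set_printoptions(precision=4,suppress=True)
R0=np.array([[-.6818,.7315,0],[.7315,.6818,0],[0,0,-1]])
c=manip.get_calibration('wrist');TC=np.array(c['tool_from_camera'])
T0=np.eye(4);T0[:3,:3]=R0;T0[:3,3]=[.5278,-.2633,.2205]
E0=T0@TC
c,E=cam('wrist');im=manip.snapshot('wrist');cv2.imwrite('pics/wrist5.png',im[:,:,::-1])
ns=manip.mark_of('wrist','nipple_tip');hs=manip.mark_of('wrist','cover_hinge');print(ns,hs)
for l,a,b,z in [('nip',(252.7,145),ns[0]['position'],.046),('hinge',(253.1,203.5),hs[0]['position'],.055)]:
    print(l,tri([ray(c,E0,a),ray(c,E,b)]),atz(ray(c,E0,a),z),atz(ray(c,E,b),z))
C=np.array([atz(ray(c,E0,p),.054)[:2] for p in [(196,86),(321,88)]]);print(C,np.linalg.norm(C[1]-C[0]),np.degrees(np.arctan2(*(C[1]-C[0])[::-1])))
a=cv2.resize(cv2.imread('pics/wrist4.png')[100:190,190:320],None,fx=3,fy=3)
p=ns[0]['position'].copy() if hasattr(ns[0]['position'],'copy') else ns[0]['position']
x,y=int(p[0]),int(p[1]);print(x,y)
x0=max(0,x-65);y0=max(0,y-45)
b=cv2.resize(im[y0:y0+90,x0:x0+130,::-1],None,fx=3,fy=3)
print(x0,y0,a.shape,b.shape);cv2.imwrite('pics/nip.png',np.vstack([a[:, :390],b[:, :390]]) if a.shape==b.shape else b)
E
python3 e.py
```

```text
[{'position': [180.8, 172.5], 'p': 0.68}] [{'position': [184.1, 232.8], 'p': 0.94}]
nip (array([ 0.5105, -0.2549,  0.0406]), [np.float64(1.3066154139908899), np.float64(1.3066154139911483)]) [ 0.5111 -0.2548  0.046 ] [ 0.5093 -0.2524  0.046 ]
hinge (array([ 0.5512, -0.2971,  0.0505]), [np.float64(0.7561947678074316), np.float64(0.756194767807525)]) [ 0.5494 -0.2955  0.055 ] [ 0.5513 -0.2952  0.055 ]
[[ 0.4382 -0.2492]
 [ 0.52   -0.1752]] 0.11031272343121319 42.170689642764
180 172
115 127 (270, 390, 3) (270, 390, 3)
```

View pics/nip.png

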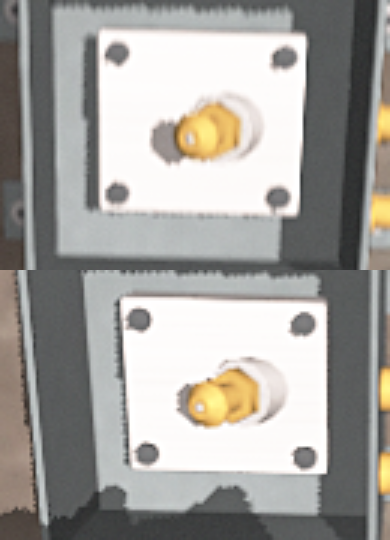

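Run:
```python
from h import *
s=manip.sense();print(s['t'],np.round(s['q'],3))
T=pose();g=np.array([.445,.300,.26]);print(T[:3,:3].T@(g-T[:3,3])*1000)
```

```text
8.0 [-0.524  0.494  1.532 -0.     1.116 -1.273]
[438.999828   253.91384208 -39.56332829]
```

Request:
{"name": "step_arm", "arguments": {"targets": "40 23 -20 8; 80 46 -40 16; 120 69 -40 24; 160 92 -40 32; 200 115 -40 40; 240 138 -40 48; 280 161 -40 56; 320 184 -40 64; 360 207 -40 72; 400 231 -40 80; 439 254 -40 88; 439 254 -40 90.5", "gripper": 0}}

```text
t: 9.2
tcp_pos: [0.4443, 0.3035, 0.2608]
tool_rot: [0.932, 0.361, 0.0, -0.001]
force: [0.7, -0.4, -0.8]
finger_gap: 0.997
gripper_force: 0.0
```

Request:
{"name": "step_arm", "arguments": {"targets": "0 0 0 0; 0 0 0 0"}}

```text
t: 9.4
tcp_pos: [0.4452, 0.2999, 0.2605]
tool_rot: [0.932, 0.363, -0.0, 0.0]
force: [-0.1, -0.0, 0.3]
finger_gap: 0.998
gripper_force: 0.0
```

```bash
cat > f.py <<'E'
import sys
from h import *
np.set_printoptions(precision=4,suppress=True)
T=pose();c,E=cam('wrist');im=manip.snapshot('wrist');cv2.imwrite(f'pics/wrist{sys.argv[1]}.png',im[:,:,::-1])
for q,z in [('gun_grip',.102),('gun',.068)]:
    for d in manip.mark_of('wrist',q): print(q,np.round(d['position'],1),round(d['p'],2),atz(ray(c,E,d['position']),z))
s=manip.sense();print(s['t'],T)
E
python3 f.py 6
```

```text
gun_grip [263.7 162.9] 0.87 [0.4498 0.3005 0.102 ]
gun_grip [356.  209.9] 0.65 [0.4757 0.2042 0.102 ]
gun [344.6 201. ] 0.81 [0.4719 0.2039 0.068 ]
gun [258.9 155.6] 0.79 [0.4465 0.3036 0.068 ]
9.55 [[ 0.7364  0.6766 -0.      0.4452]
 [ 0.6766 -0.7364 -0.0008  0.2999]
 [-0.0005  0.0005 -1.      0.2605]
 [ 0.      0.      0.      1.    ]]
```

View pics/wrist6.png

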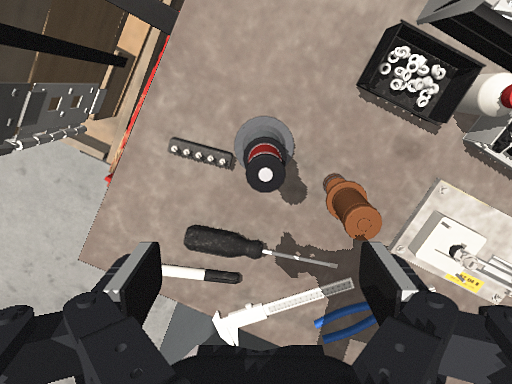

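The red gun stands in its grey stand, with its cap centre at about (265,174) and foot at about (264,147). The brown one at (355,205) is the look-alike.

Run:
```python
from h import *
np.set_printoptions(precision=4,suppress=True)
c,E=cam('wrist')
print(atz(ray(c,E,(265,174.5)),.134),atz(ray(c,E,(264,147)),.004),tri([ray(c,E,(263.7,162.9)),ray(*cam('scene'),(168.3,259.3)),ray(*cam('side'),(130,171.6))]))
T=pose();print(T[:3,:3].T@(np.array([.4485,.302,.0])-T[:3,3])*1000)
im=cv2.imread('pics/wrist6.png');hsv=cv2.cvtColor(im,cv2.COLOR_BGR2HSV)
ds=manip.masks_of('wrist','gun')
for d in ds: ys,xs=np.where(d['pixels']);print(d['p'],xs.min(),xs.max(),ys.min(),ys.max())
```

```text
[0.4487 0.2978 0.134 ] [0.4487 0.2969 0.004 ] (array([0.4456, 0.2995, 0.1038]), [np.float64(4.702633428127325), np.float64(4.755525707348467), np.float64(4.231177115158841)])
[  4.0915   0.0671 260.5996]
0.71 243 286 137 192
0.6 323 381 174 239
0.41 457 511 72 116
```

Request:
{"name": "step_arm", "arguments": {"targets": "2 4 40 0; 2 4 85 0; 2 4 125 0; 2 4 155 0; 2 4 177 0; 2 4 177 0; 2 4 177 0", "gripper": 0.25}}

```text
t: 10.3
tcp_pos: [0.4496, 0.2987, 0.0838]
tool_rot: [0.932, 0.362, -0.0, 0.0]
force: [0.3, 0.1, 0.6]
finger_gap: 0.748
gripper_force: 0.0
```

Request:
{"name": "step_arm", "arguments": {"targets": "0 0 0 0; 0 0 0 0; 0 0 0 0; 0 0 0 0; 0 0 0 0; 0 0 0 0", "gripper": 1, "squeeze": 20}}

```text
t: 10.9
tcp_pos: [0.4502, 0.2995, 0.0852]
tool_rot: [0.932, 0.363, 0.002, 0.0]
force: [0.5, -2.4, 7.4]
finger_gap: 0.368
gripper_force: 22.8
```

Request:
{"name": "step_arm", "arguments": {"targets": "0 0 -12 0; 0 0 -26 0; 0 0 -40 0; 0 0 -51 0; 0 0 -51 0; -6 0 -51 0; -12 0 -50 0; -18 0 -49 0; -24 0 -48 0; -30 0 -46 0; -36 0 -44 0; -41 0 -43 0"}}

```text
t: 12.1
tcp_pos: [0.4188, 0.2712, 0.1265]
tool_rot: [0.932, 0.362, 0.0, 0.0]
force: [3.8, 2.1, -1.8]
finger_gap: 0.37
gripper_force: 23.4
```

```bash
cat > g.py <<'E'
import sys
from h import *
np.set_printoptions(precision=4,suppress=True)
k=sys.argv[1];s=manip.sense();T=pose();print(s['t'],s['tcp_pos'],'F',s['force'],'M',s['ft_torque'],s['finger_gap'],s['gripper_force'])
G=T[:3,3]-.019*T[:3,2];out=[]
for n in ['scene','side','wrist']:
    c,E=cam(n);im=manip.snapshot(n);cv2.imwrite(f'pics/{n}{k}.png',im[:,:,::-1])
    p=proj(c,E,G).astype(int);print(n,p)
    for q in ['gun_grip','gun','coupler_seat']: print(n,q,[(np.round(d['position'],1),round(d['p'],2)) for d in manip.mark_of(n,q)])
    x0=min(max(0,p[0]-40),512-80);y0=min(max(0,p[1]-40),384-100)
    out.append(cv2.resize(im[y0:y0+100,x0:x0+80,::-1],None,fx=3.3,fy=3.3,interpolation=2));print('crop',x0,y0)
cv2.imwrite(f'pics/all{k}.png',np.hstack(out))
E
python3 g.py 7
```

```text
12.1 [0.4188 0.2712 0.1265] F [ 3.8035  2.0598 -1.8431] M [ 0.4844 -0.9407  0.0042] 0.3699246933394662 23.36051648169814
scene [177 253]
scene gun_grip [(array([279.4, 212. ]), 0.7), (array([185.9, 238.3]), 0.61), (array([176.8, 250.1]), 0.51)]
scene gun [(array([172.5, 257.5]), 0.7), (array([191.6, 247. ]), 0.69), (array([279.2, 218.9]), 0.63)]
scene coupler_seat [(array([185.6, 254.5]), 0.52), (array([279. , 228.6]), 0.41)]
crop 137 213
side [131 164]
side gun_grip [(array([228.5, 206.2]), 0.71), (array([158. , 177.3]), 0.67), (array([236.4, 221.6]), 0.65), (array([132.7, 164.5]), 0.54)]
side gun [(array([226.1, 218.3]), 0.93), (array([163.4, 182.3]), 0.68), (array([127.5, 172. ]), 0.42)]
side coupler_seat [(array([230. , 231.1]), 0.63), (array([165.8, 195.2]), 0.47)]
crop 91 124
wrist [262 267]
wrist gun_grip [(array([259.9, 260.8]), 0.75), (array([417.1, 233. ]), 0.7)]
wrist gun [(array([258.9, 199.2]), 0.85), (array([395.6, 211.3]), 0.66)]
wrist coupler_seat [(array([369.8, 186. ]), 0.97)]
crop 222 227
```

View pics/all7.png

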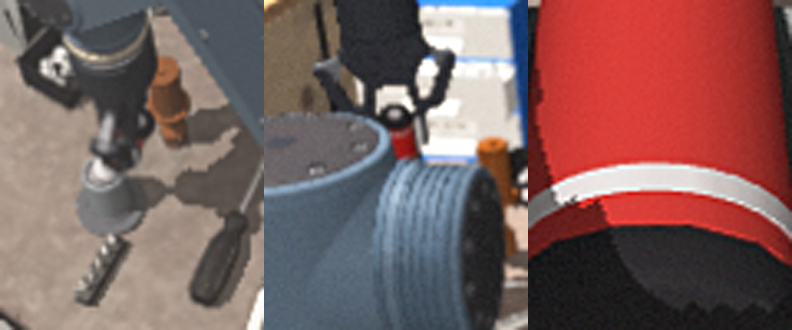

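The scene view shows the gun tilting against the stand rim. I'll work out the tilt from the wrist picture marks.

```bash
cat > t.py <<'E'
import sys
from h import *
np.set_printoptions(precision=4,suppress=True)
# fit tilt about tool y & grip offset (z,x) from flange/grip rows
k=sys.argv[1] if len(sys.argv)>1 else None
T=pose();c,E=cam('wrist')
for th in range(0,40,5):
    t=np.radians(th);a=np.array([-np.sin(t),0,-np.cos(t)]) # tool coords, gun +z
    g=np.array([0,0,-.019])
    r=[proj(c,E,T[:3,:3]@(g+a*s)+T[:3,3])[1] for s in (0,-.034,-.094)]
    # visible front flange bottom edge: toward +x side
    e=np.array([np.cos(t),0,-np.sin(t)])
    fl=[proj(c,E,T[:3,:3]@(g+a*s+e*rr)+T[:3,3])[1] for s,rr in [(-.034,.022),(-.028,.022),(-.094,.014),(.025,.017),(.032,.017)]]
    print(th,np.round(r,1),'flange bot/top, coupler end, cap bot/top edges:',np.round(fl,1))
E
python3 t.py; python3 -c "
import cv2;im=cv2.imread('pics/wrist7.png');cv2.imwrite('pics/w7.png',cv2.resize(im[100:384,160:360],None,fx=2,fy=2))"
```

```text
0 [268.  233.1 195.8] flange bot/top, coupler end, cap bot/top edges: [192.3 196.2 176.1 262.  273.5]
5 [268.  227.9 184.5] flange bot/top, coupler end, cap bot/top edges: [188.  192.9 164.8 270.3 284.1]
10 [268.  222.9 173.3] flange bot/top, coupler end, cap bot/top edges: [184.1 189.9 153.6 278.7 294.6]
15 [268.  218.  162.1] flange bot/top, coupler end, cap bot/top edges: [180.5 187.3 142.5 287.  304.9]
20 [268.  213.4 151.1] flange bot/top, coupler end, cap bot/top edges: [177.4 185.3 131.5 295.1 314.8]
25 [268.  209.1 140.1] flange bot/top, coupler end, cap bot/top edges: [174.8 183.7 120.5 303.  324.2]
30 [268.  205.  129.2] flange bot/top, coupler end, cap bot/top edges: [172.8 182.7 109.6 310.5 332.8]
35 [268.  201.3 118.3] flange bot/top, coupler end, cap bot/top edges: [171.4 182.3  98.8 317.6 340.7]
```

View pics/w7.png

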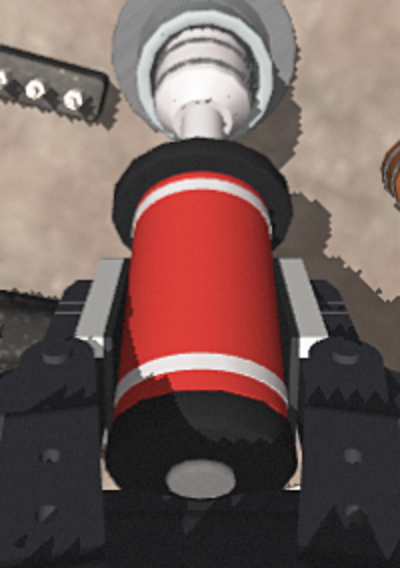

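Marks from the flange edge (row 168.5) to the cap edge (row 296) fit a tilt of about 25°, with the gun sitting about 4 mm lower in the pads than nominal. That uses up my ten pictures, so I go numerically from here: withdraw the gun along its axis, then lift it high.

Request:
{"name": "step_arm", "arguments": {"targets": "0 0 0 0; -4 0 -9 0; -8 0 -18 0; -13 0 -27 0; -17 0 -37 0; -17 0 -57 0; -17 0 -87 0; -17 0 -127 0; -17 0 -165 0; -17 0 -165 0; -17 0 -165 0", "squeeze": 50}}

```text
t: 13.8
tcp_pos: [0.4052, 0.2598, 0.2923]
tool_rot: [0.932, 0.363, 0.0, -0.0]
force: [-0.4, 0.0, -2.8]
finger_gap: 0.364
gripper_force: 50.2
```

```bash
cat > m.py <<'E'
import sys
from h import *
np.set_printoptions(precision=4,suppress=True)
k=sys.argv[1];s=manip.sense();T=pose();print(s['t'],s['tcp_pos'],'F',s['force'],s['finger_gap'],s['gripper_force'])
c,E=cam('wrist');im=manip.snapshot('wrist');cv2.imwrite(f'pics/wrist{k}.png',im[:,:,::-1])
for q in ['gun_grip','gun','coupler_seat']: print(q,[(np.round(d['position'],1),round(d['p'],2)) for d in manip.mark_of('wrist',q)])
hsv=cv2.cvtColor(im,cv2.COLOR_RGB2HSV);red=((hsv[...,0]<8)|(hsv[...,0]>172))&(hsv[...,1]>140)&(hsv[...,2]>60);red=red.astype(np.uint8)
n,l,st,ce=cv2.connectedComponentsWithStats(red);i=1+np.argmax(st[1:,4]);print('red',st[i],ce[i])
ys,xs=np.where(l==i)
mid=lambda y:np.mean(xs[ys==y]);print('axis cols',[(y,round(mid(y),1)) for y in range(ys.min()+8,ys.max()-5,15)])
col=im[:,260].astype(int);print('col260 gray/sat rows 90..380 step4',[(y,tuple(col[y])) for y in range(110,200,4)])
E
python3 m.py 8; python3 t.py
```

```text
13.8 [0.4052 0.2598 0.2923] F [-0.3931  0.0313 -2.812 ] 0.36396838150215516 50.20238787215021
gun_grip [(array([348.1, 149.7]), 0.86), (array([260.3, 260.8]), 0.83), (array([452.2, 293.9]), 0.57)]
gun [(array([340.4, 141.4]), 0.87), (array([259.2, 199.6]), 0.82), (array([432.7, 362.9]), 0.62)]
coupler_seat [(array([260.7, 147.8]), 0.65), (array([416.7, 331.8]), 0.6), (array([330.6, 135.2]), 0.43)]
red [ 219  195   83   95 5818] [260.241  240.5822]
axis cols [(203, np.float64(260.0)), (218, np.float64(260.0)), (233, np.float64(260.0)), (248, np.float64(260.5)), (263, np.float64(260.0)), (278, np.float64(262.1))]
col260 gray/sat rows 90..380 step4 [(110, (np.int64(68), np.int64(65), np.int64(68))), (114, (np.int64(172), np.int64(167), np.int64(166))), (118, (np.int64(196), np.int64(188), np.int64(187))), (122, (np.int64(231), np.int64(224), np.int64(222))), (126, (np.int64(214), np.int64(206), np.int64(204))), (130, (np.int64(88), np.int64(90), np.int64(91))), (134, (np.int64(230), np.int64(225), np.int64(223))), (138, (np.int64(249), np.int64(246), np.int64(246))), (142, (np.int64(251
[... 896 characters left out ...]
5] flange bot/top, coupler end, cap bot/top edges: [188.  192.8 164.8 270.3 284.1]
10 [268.  222.9 173.3] flange bot/top, coupler end, cap bot/top edges: [184.1 189.9 153.6 278.7 294.6]
15 [268.  218.  162.1] flange bot/top, coupler end, cap bot/top edges: [180.5 187.3 142.5 287.  304.9]
20 [268.  213.4 151.1] flange bot/top, coupler end, cap bot/top edges: [177.4 185.3 131.5 295.1 314.8]
25 [268.  209.1 140.1] flange bot/top, coupler end, cap bot/top edges: [174.8 183.7 120.5 303.  324.1]
30 [268.  205.  129.1] flange bot/top, coupler end, cap bot/top edges: [172.8 182.7 109.6 310.5 332.8]
35 [268.  201.3 118.3] flange bot/top, coupler end, cap bot/top edges: [171.4 182.3  98.8 317.6 340.7]
```

```bash
cat > fit.py <<'E'
from h import *
from scipy.optimize import least_squares
im=cv2.imread('pics/wrist8.png')[:,256:264].astype(float).mean(1)  # BGR
print('cap',[(y,int(im[y][2]),int(im[y][1])) for y in range(276,312,2)]); 
for a,b in [(106,118),(160,174),(178,190)]: g=np.diff(im[a:b,0]);print(a,np.round(g,0))
E
python3 fit.py
cat > fit2.py <<'E'
from h import *
from scipy.optimize import least_squares
import sys
c=manip.get_calibration('wrist');E=np.array(c['tool_from_camera'])
def model(p,s,r,cc=0):
    th,d,x=p;a=np.array([-np.sin(th),0,-np.cos(th)]);e=np.array([np.cos(th),0,-np.sin(th)])
    return proj(c,E,np.array([x,0,-.019])+a*(s-.034-d)+e*r)[1]
obs=eval(sys.argv[1])
def res(p): return [(model(p,s,r)-row)/w for s,r,row,w in obs]
f=least_squares(res,[.43,.003,0],x_scale=[.1,.01,.01]);print(np.degrees(f.x[0]),f.x[1:]*1000,np.round(f.fun,2))
J=f.jac;print('sd',np.sqrt(np.diag(np.linalg.inv(J.T@J)))*[57.3,1000,1000])
E
```

```text
cap [(276, 223, 221), (278, 221, 215), (280, 221, 215), (282, 222, 219), (284, 203, 78), (286, 205, 56), (288, 205, 58), (290, 204, 57), (292, 207, 58), (294, 168, 48), (296, 29, 33), (298, 38, 37), (300, 41, 38), (302, 43, 41), (304, 42, 39), (306, 43, 41), (308, 45, 43), (310, 47, 45)]
106 [ 0.  0. -1.  5. 21. 14. -2. 59. 53. -4.  4.]
160 [   0.   -1.    1.    0.   -0.    4.   -3.  -58. -138.   17.    6.    0.
    2.]
178 [ 0. -1.  2. -1.  0. -0.  2.  5. -2. 25. 92.]
```

```bash
python3 fit2.py "[(-.060,.014,110.5,2),(0,.022,168.3,.7),(.006,.016,184.5,1.5),(.059,.017,294.8,.7),(0,0,199.4,3),(.034,0,260.8,3),(-.044,0,147.8,3)]"
python3 fit2.py "[(0,.022,168.3,.7),(.006,.016,184.5,1),(.059,.017,294.8,.7),(0,0,199.4,3),(.034,0,260.8,3),(-.044,0,147.8,3)]"
```

```text
27.993679664473525 [ 5.62260879 -1.29755189] [ 0.22 -0.54  1.37 -0.01  0.42 -0.56 -0.56]
sd [1.26847905 3.00713516 2.58429819]
27.680264030703995 [ 4.68838424 -0.42421296] [-1.    1.81 -0.1   0.42 -0.53 -0.52]
sd [1.84111535 3.93167588 3.29064214]
```

Request:
{"name": "step_arm", "arguments": {"targets": "-12 17 0 0; -38 53 0 0; -68 95 0 0; -98 137 0 0; -130 182 0 0; -162 227 0 0; -194 272 0 0; -226 317 0 0; -258 362 0 0; -288 404 0 0; -310 435 0 0; -321 450 0 0"}}

```text
t: 15.2
tcp_pos: [0.4732, -0.2916, 0.2898]
tool_rot: [0.932, 0.362, -0.001, -0.001]
force: [0.4, -0.4, -2.9]
finger_gap: 0.362
gripper_force: 50.4
```

Request:
{"name": "step_arm", "arguments": {"targets": "0 0 30 0; 0 0 65 0; 0 0 95 0; 0 0 115 0; 0 0 130 0; 0 0 140 0; 0 0 140 0; 0 0 140 0"}}

```text
t: 16.0
tcp_pos: [0.4737, -0.2886, 0.1514]
tool_rot: [0.932, 0.362, -0.0, -0.0]
force: [-0.5, 0.1, -3.2]
finger_gap: 0.361
gripper_force: 50.7
```

```bash
cat > n.py <<'E'
from h import *
np.set_printoptions(precision=4,suppress=True)
s=manip.sense();T=pose();print(s['t'],s['tcp_pos'],'F',s['force'],s['finger_gap'])
tip=np.array([.5105,-.2538,.046])
for n in ['scene','side','wrist']:
    c,E=cam(n);im=manip.snapshot(n)
    th=np.radians(27);seat=T[:3,:3]@np.array([.0825*np.sin(th),0,.0825*np.cos(th)-.019])+T[:3,3]
    print(n,'pred seat',proj(c,E,seat),'tip',proj(c,E,tip))
    for q in ['gun_grip','gun','coupler_seat','nipple_tip']: print(q,[(np.round(d['position'],1),round(d['p'],2)) for d in manip.mark_of(n,q)])
print('seat in world',seat)
E
python3 n.py; python3 m.py 9 |head -5
```

```text
16.0 [ 0.4737 -0.2886  0.1514] F [-0.5238  0.1032 -3.1671] 0.3612652437443505
scene pred seat [285.5816 165.8538] tip [281.2652 174.8027]
gun_grip [(array([182.2, 240.1]), 0.71), (array([298.4, 150.6]), 0.39)]
gun [(array([188.7, 245. ]), 0.85), (array([293.4, 157.8]), 0.47)]
coupler_seat [(array([187. , 254.8]), 0.37)]
nipple_tip []
side pred seat [294.9083 193.1361] tip [291.9158 205.7001]
gun_grip [(array([299.5, 175.7]), 0.8), (array([227., 207.]), 0.79), (array([158.8, 176.8]), 0.55)]
gun [(array([224.1, 215.9]), 0.85), (array([161.9, 179.9]), 0.8), (array([296. , 182.4]), 0.69)]
coupler_seat [(array([231.9, 228.6]), 0.58), (array([296.2, 194.1]), 0.57), (array([167.2, 194. ]), 0.51)]
nipple_tip [(array([287.5, 203.1]), 0.56)]
wrist pred seat [261.3443 146.9023] tip [259.9855 116.4198]
gun_grip [(array([258.4, 259.9]), 0.98)]
gun [(array([259.9, 199.2]), 0.89), (array([263.3, 146.3]), 0.72)]
coupler_seat [(array([260.7, 150.4]), 0.81)]
nipple_tip [(array([256.6, 118.3]), 0.91), (array([468.8, 293.9]), 0.19)]
seat in world [ 0.5013 -0.2633  0.0969]
16.75 [ 0.4736 -0.2885  0.1516] F [-0.8428 -0.0659 -3.0568] 0.3625043518426399 50.65844453430145
gun_grip [(array([256.9, 262.5]), 0.68), (array([468.6, 292.7]), 0.3), (array([262.8, 146.9]), 0.22)]
gun [(array([256. , 201.7]), 0.83)]
coupler_seat [(array([261.2, 146.2]), 0.94)]
red [ 220  195   82   95 5805] [260.2699 240.4804]
```

```bash
cat > o.py <<'E'
from h import *
np.set_printoptions(precision=4,suppress=True)
c,E=cam('wrist');T=pose();TC=np.array(c['tool_from_camera'])
R0=np.array([[-.6818,.7315,0],[.7315,.6818,0],[0,0,-1]])
def mk(p):
    T0=np.eye(4);T0[:3,:3]=R0;T0[:3,3]=p;return T0@TC
r=[ray(c,mk([.5278,-.2633,.2205]),(252.7,145.8)),ray(c,mk([.5588,-.1929,.2206]),(181.2,172.2)),ray(c,E,(256.6,118.3))]
print([atz(x,.046) for x in r],tri(r))
print('tip in tool mm',[(T[:3,:3].T@(atz(x,.046)-T[:3,3]))*1000 for x in r])
# gun seat lateral in tool
o,d=ray(c,TC,(260.9,147.5)); print('seat y mm at depth', (o+d*(.0545-o[2])/d[2])*1000)
# red axis col top/bottom
for row,col,z in [(203,260,.0),(263,260.2,-.03)]:
    o,d=ray(c,TC,(col,row)); print((o+d*(z-o[2])/d[2])*1000)
E
python3 o.py
```

```text
[array([ 0.5106, -0.2563,  0.046 ]), array([ 0.5083, -0.2526,  0.046 ]), array([ 0.5077, -0.2528,  0.046 ])] (array([ 0.5089, -0.2536,  0.048 ]), [np.float64(2.8485037464407896), np.float64(1.6545174595570324), np.float64(1.313859870781282)])
tip in tool mm [array([ 49.0508,   1.2047, 105.5762]), array([ 49.8555,  -3.0568, 105.5766]), array([ 49.3145,  -3.3352, 105.5766])]
seat y mm at depth [37.1806 -0.2975 54.5   ]
[21.8103 -0.8047  0.    ]
[  8.6224  -0.7099 -30.    ]
```

Request:
{"name": "step_arm", "arguments": {"targets": "-20 0 0 0; -40 0 0 0; -40 0 0 0; -40 0 0 0"}}

```text
t: 17.35
tcp_pos: [0.4441, -0.3157, 0.1516]
tool_rot: [0.932, 0.362, 0.0, -0.0]
force: [0.0, -0.4, -3.9]
finger_gap: 0.367
gripper_force: 50.7
```

```bash
cat > p.py <<'E'
from h import *
np.set_printoptions(precision=4,suppress=True)
c,E=cam('wrist');TC=np.array(c['tool_from_camera']);
for i in range(3):
    T=pose();E=T@TC;im=manip.snapshot('wrist')
    for d in manip.mark_of('wrist','nipple_tip')[:2]:
        P=atz(ray(c,E,d['position']),.046);print(d['position'],d['p'],P,T[:3,:3].T@(P-T[:3,3])*1000)
    for d in manip.mark_of('wrist','coupler_seat')[:1]: print('seat',d['position'],d['p'])
cv2.imwrite('pics/wrist10.png',im[:,:,::-1]);print(pose()[:3,3])
p=proj(c,E,[.5095,-.2535,.046]).astype(int)
hsv=cv2.cvtColor(im,cv2.COLOR_RGB2HSV);x0,y0=p[0]-45,max(0,p[1]-40);h=hsv[y0:y0+90,x0:x0+90]
m=((h[...,0]>12)&(h[...,0]<32)&(h[...,1]>120)&(h[...,2]>90)).astype(np.uint8)
n,l,st,ce=cv2.connectedComponentsWithStats(m);i=1+np.argmax(st[1:,4]);print('brass',st[i]+[x0,y0,0,0,0],ce[i]+[x0,y0])
for y in range(st[i][1],st[i][1]+st[i][3],2): xs=np.where(l[y]==i)[0];print(y+y0,xs.min()+x0,xs.max()+x0,end=' | ')
E
python3 p.py
```

```text
[255.3, 55.1] 0.6 [ 0.5094 -0.2505  0.046 ] [ 92.1757  -4.1382 105.6892]
seat [262.7, 147.3] 0.76
[258.4, 58.2] 0.96 [ 0.5097 -0.2527  0.046 ] [ 90.1838  -1.9987 105.6533]
seat [262.3, 147.6] 0.89
[260.3, 59.6] 0.8 [ 0.5099 -0.2543  0.046 ] [ 89.2794  -0.6823 105.6123]
seat [260.7, 149.3] 0.81
[ 0.4444 -0.3153  0.1516]
brass [245  35  26  30 560] [257.3625  48.9607]
35 252 263 | 37 251 265 | 39 250 266 | 41 248 267 | 43 247 267 | 45 246 269 | 47 246 269 | 49 246 270 | 51 246 269 | 53 247 267 | 55 247 268 | 57 247 267 | 59 248 266 | 61 249 266 | 63 251 264 |
```

Request:
{"name": "step_arm", "arguments": {"targets": "15 -1 0 0; 32 -2 5 0; 40 -2 15 0; 40 -2 23 0; 42 -2 28 0; 44.5 -2 33 0; 44.5 -2 33 0; 44.5 -2 33 0", "squeeze": 30}}

```text
t: 18.6
tcp_pos: [0.4755, -0.2843, 0.1185]
tool_rot: [0.932, 0.362, -0.0, -0.0]
force: [-0.4, -0.3, -3.2]
finger_gap: 0.362
gripper_force: 50.7
```

Request:
{"name": "step_arm", "arguments": {"targets": "1.3 0 2.7 0; 2.5 0 5.4 0; 3.4 0 7.2 0; 4.2 0 9.1 0; 4.2 0 9.1 0; 4.2 0 9.1 0"}}

```text
t: 19.2
tcp_pos: [0.4787, -0.2812, 0.1094]
tool_rot: [0.932, 0.362, -0.0, -0.0]
force: [-0.6, 0.1, -3.1]
finger_gap: 0.366
gripper_force: 50.7
```

Request:
{"name": "step_arm", "arguments": {"targets": "0.8 0 1.8 0; 1.3 0 2.7 0; 1.7 0 3.6 0; 1.7 0 3.6 0"}}

```text
t: 19.6
tcp_pos: [0.4801, -0.28, 0.106]
tool_rot: [0.932, 0.362, 0.0, 0.0]
force: [0.7, -0.3, -1.0]
finger_gap: 0.365
gripper_force: 50.7
```

Request:
{"name": "step_arm", "arguments": {"targets": "0.8 0 1.8 0; 1.3 0 2.7 0; 1.7 0 3.6 0; 1.7 0 3.6 0"}}

```text
t: 20.0
tcp_pos: [0.4812, -0.2784, 0.1017]
tool_rot: [0.932, 0.362, -0.0, -0.001]
force: [1.4, 1.2, -4.6]
finger_gap: 0.361
gripper_force: 50.5
```

Request:
{"name": "step_arm", "arguments": {"targets": "0.6 0 1.2 0; 1.3 0 2.7 0; 1.3 0 2.7 0; 1.3 0 2.7 0", "squeeze": 60}}

```text
t: 20.4
tcp_pos: [0.482, -0.2781, 0.0997]
tool_rot: [0.932, 0.363, -0.0, -0.0]
force: [-0.6, 0.0, -1.0]
finger_gap: 0.364
gripper_force: 60.4
```

Request:
{"name": "step_arm", "arguments": {"targets": "0.6 0 1.2 0; 1.3 0 2.7 0; 1.3 0 2.7 0; 1.3 0 2.7 0"}}

```text
t: 20.8
tcp_pos: [0.4826, -0.278, 0.0982]
tool_rot: [0.932, 0.363, -0.001, 0.001]
force: [-4.2, -1.4, 7.9]
finger_gap: 0.366
gripper_force: 60.8
```

Request:
{"name": "step_arm", "arguments": {"targets": "0.8 0 1.8 0; 1.7 0 3.6 0; 1.7 0 3.6 0; 1.7 0 3.6 0", "squeeze": 90}}

```text
t: 21.2
tcp_pos: [0.484, -0.277, 0.095]
tool_rot: [0.932, 0.363, -0.001, 0.001]
force: [-5.1, -1.2, 9.4]
finger_gap: 0.356
gripper_force: 87.8
```

Request:
{"name": "step_arm", "arguments": {"targets": "0.6 0 1.4 0; 1.3 0 2.7 0; 1.3 0 2.7 0; 1.3 0 2.7 0"}}

```text
t: 21.6
tcp_pos: [0.4848, -0.2762, 0.0924]
tool_rot: [0.932, 0.363, -0.001, 0.001]
force: [-5.2, -2.0, 10.4]
finger_gap: 0.354
gripper_force: 87.8
```

Request:
{"name": "step_arm", "arguments": {"targets": "0.6 0 1.4 0; 0.6 0 1.4 0; 0.6 0 1.4 0; 0.6 0 1.4 0"}}

```text
t: 22.0
tcp_pos: [0.4853, -0.2758, 0.0912]
tool_rot: [0.932, 0.363, -0.001, 0.001]
force: [-5.6, -0.9, 12.3]
finger_gap: 0.356
gripper_force: 87.8
```

Request:
{"name": "step_arm", "arguments": {"targets": "0.6 0 1.4 0; 0.6 0 1.4 0; 0.6 0 1.4 0; 0.6 0 1.4 0"}}

```text
t: 22.4
tcp_pos: [0.4857, -0.2754, 0.0899]
tool_rot: [0.932, 0.363, -0.001, 0.001]
force: [-5.3, -1.2, 12.9]
finger_gap: 0.353
gripper_force: 87.8
```

```bash
python3 n.py; python3 m.py 11|head -6
```

```text
22.4 [ 0.4857 -0.2754  0.0899] F [-5.3467 -1.1677 12.9103] 0.35330506032248793
scene pred seat [279.9143 176.7087] tip [281.2652 174.8027]
gun_grip [(array([183.7, 241.9]), 0.66), (array([280.3, 215.8]), 0.49), (array([289. , 162.3]), 0.43)]
gun [(array([187.6, 242.3]), 0.78), (array([284. , 165.9]), 0.46), (array([279.2, 218.8]), 0.36)]
coupler_seat [(array([186.6, 253.4]), 0.58)]
nipple_tip []
side pred seat [290.8856 208.037 ] tip [291.9158 205.7001]
gun_grip [(array([225.2, 206.2]), 0.89), (array([161.2, 175.6]), 0.52), (array([292.4, 194.6]), 0.51)]
gun [(array([224.7, 220.3]), 0.81), (array([165.1, 182.3]), 0.75)]
coupler_seat [(array([296. , 207.7]), 0.52), (array([229.2, 228.1]), 0.44), (array([163. , 193.8]), 0.43)]
nipple_tip []
wrist pred seat [261.3729 146.9929] tip [262.8188 158.294 ]
gun_grip [(array([259.1, 261.3]), 0.71)]
gun [(array([259.9, 199.8]), 0.61)]
coupler_seat [(array([261.8, 159.9]), 0.83)]
nipple_tip []
seat in world [ 0.5133 -0.2502  0.0353]
23.15 [ 0.4857 -0.2754  0.0899] F [-5.2977 -1.1269 11.2467] 0.35809359022285286 87.8178310315252
gun_grip [(array([261.4, 262.8]), 0.95)]
gun []
coupler_seat [(array([259.3, 158.8]), 0.74)]
red [ 220  195   81   94 5785] [260.1383 240.4086]
axis cols [(203, np.float64(260.0)), (218, np.float64(260.0)), (233, np.float64(260.0)), (248, np.float64(260.0)), (263, np.float64(260.5)), (278, np.float64(260.5))]
```

Request:
{"name": "step_arm", "arguments": {"targets": "0.4 0 0.9 0; 0.4 0 0.9 0; 0.4 0 0.9 0; 0.4 0 0.9 0"}}

```text
t: 23.75
tcp_pos: [0.486, -0.2751, 0.089]
tool_rot: [0.932, 0.363, -0.001, 0.001]
force: [-6.7, -0.9, 12.9]
finger_gap: 0.356
gripper_force: 87.8
```

Request:
{"name": "step_arm", "arguments": {"targets": "0.4 0 0.9 0; 0.4 0 0.9 0; 0.4 0 0.9 0; 0.4 0 0.9 0"}}

```text
t: 24.15
tcp_pos: [0.4862, -0.2751, 0.0887]
tool_rot: [0.932, 0.363, -0.001, 0.001]
force: [-6.3, -1.1, 15.5]
finger_gap: 0.353
gripper_force: 88.7
```

Run:
```python
from h import *
for n in ['side','wrist']:
    manip.snapshot(n)
    for q in ['cover_tab','coupler_seat','gun']: print(n,q,[(np.round(d['position'],1),round(d['p'],2)) for d in manip.mark_of(n,q)][:3])
s=manip.sense();print(s['t'],s['tcp_pos'],s['force'],s['gripper_force'],s['finger_gap'])
```

```text
side cover_tab [(array([342. , 192.8]), 0.98)]
side coupler_seat [(array([232.4, 227.7]), 0.49), (array([165.4, 195.3]), 0.44), (array([293.6, 205.5]), 0.4)]
side gun [(array([161.2, 180.1]), 0.83), (array([291.9, 199.1]), 0.82), (array([226. , 220.3]), 0.62)]
wrist cover_tab []
wrist coupler_seat [(array([259.1, 159.1]), 0.57)]
wrist gun [(array([256., 201.]), 0.75)]
24.55 [ 0.48614858 -0.2750691   0.08861211] [-5.90567186 -1.9282648  15.03793284] 88.72148953840679 0.3558604557795265
```

The cover lies open, the coupler sits on the nipple tip and the nozzle is at its stop with a steady push, so I'm handing in.

```bash
python3 -c "
from station import manip
print(manip.sign_off())"
```

```text
the job is handed in; nothing more can be done
None
```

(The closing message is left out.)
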